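Nip a brass fitting in the bench clamp with its guarded knob

TASK

Stand the brass hose fitting upright and square on the floor of the open bay of the bench clamp, between the middle of the jaw and the fence, and let go of it. Then reach down inside the round guard, turn the clamp's knob clockwise until the jaw nips the fitting snugly against the fence with about 17 N (never as much as 40 N, it is thin-walled), and let go. Do not lean on the guard, and leave the jar, the can and the tape roll where they are.

Things in the scene. Friction and masses are not known exactly. Their poses are not given: they have to be found in the camera images.
- clamp: Grey cast bench clamp bolted to the table. Origin on the table; z up, y from the bay towards the knob tower, x along the jaw's width. Base plate 100 (x) by 235 mm (y -100 to 135), 12 mm thick. The tower (100 by 110 mm, y 20 to 130, top at z 62 mm) carries the knob at x 0, y 75 mm. The bay, y below 2 mm, is open above and along x; its floor is the plate at z 12 mm.
- jaw_open_face (a point): Middle of the jaw's face when open, on the clamp; axes as the clamp's. Opposite it, towards -y, stands a steel fence (70 mm along x, top 40 mm above the table), its face parallel to the jaw's. The fence is bolted anew each time, 36 to 43 mm from the open jaw, and is not measured. The fitting slides on the floor when the jaw pushes it.
- guard: Round grey guard collar on the tower about the knob, the lip to reach behind: inner radius 44 mm, outer 50 mm, 48 mm high; origin at the centre of its underside, 62 mm above the table; its rim is 110 mm above the table, 8 mm above the knob's top. Press it with less than 20 N.
- bay (a point): Point on the bay's floor (12 mm above the table) where the fitting's axis should go: 18 mm from the open jaw's face, so that the 30 mm fitting stands 3 mm clear of the jaw and 3 to 10 mm clear of the fence. Axes as the clamp's.
- knob_grip (a point): On the knob's upright axis at the height to grip, 88 mm above the table. The knob is a black bar 44 mm long (along this point's x) and 14 mm thick (y), its sides free from 65 to 102 mm above the table, on a disc of 22 mm radius with its top at 65 mm. The point turns with the knob.
- knob (a joint): Knob angle, rad: 0 at the start, bar along the clamp's x, jaw open; grows clockwise seen from above, to 1.7. Moves the jaw 11 mm per rad and stays where left. Friction 0.32 N m (held still, it hides up to that); over the free turn the torque rises 0.011 N m per N of jaw force, 0.19 at 17 N. Jaw, fitting and fence meet somewhere from 0.55 to 1.2 rad; from there the jaw's force grows 110 N per rad.
- jaw: The jaw's push rod, carrying a steel pad 44 mm along x, from 14 to 42 mm above the table, on a stiff spring of 10 N per mm. It moves along the clamp's -y out of the tower, with the knob. This frame is that of the rod: at the clamp's origin when open; the unloaded pad's face is at y = +2 mm in it, the pad yields back when it presses.
- fitting: Brass hose fitting of 0.15 to 0.35 kg: a square block 30 by 30 mm, 36 mm high (z 0 to 36 mm), with a round stem of 22 mm diameter above it (z 36 to 82 mm). Origin at the centre of its underside; x and y square to the block's sides, z up along the stem. It starts upright on the table.
- fitting_center (a point): Centre of the fitting, on its axis, 41 mm above its underside; axes as the fitting's. Pinch the stem, 55 to 72 mm above the underside.
- jar: Bystander: small amber jar with a steel lid, radius 28 mm, 70 mm high; origin under its centre.
- can: Bystander: plain steel can, radius 27 mm, 85 mm high; origin under its centre.
- tape_roll: Bystander: roll of pale tape lying flat, outer radius 45 mm, 40 mm high; origin under its centre.

How it is judged:
By the outcome, as a careful person would: the job done as asked, in the order asked, and still so for the second after the job is handed in, with the robot touching nothing.
It also fails if it takes over 72 s, if anything falls off the work surface, if the arm or the gripper's body presses on something with over 40 N, if the wrist force passes 120 N, or if a joint passes its speed limit or range.

ROBOT

A 7-joint arm with a two-finger parallel gripper is mounted at the origin on the work surface. World frame = base frame: x ahead of the robot, y to its left, z up, the work surface at z = 0. Lengths are in m, angles in rad, forces in N, time in s.
With the tool pointing down it reaches from about 0.425 to 0.95 m from the base axis. Payload 4.7 kg.
Tool frame: the origin (TCP) lies at the very end of the fingers, on their centre line; the grasp point (between the pads) lies 19 mm behind it (env.hold_point_z is the distance from the TCP to the grasp point, in m); z points along the fingers, y is the line along which they close (so a half turn about z gives the same grasp; the last joint's range is limited). The gripper opens to 87 mm and grips with 3 to 60 N. Pads are 19 mm wide; open, the fingers measure 117 mm over their backs; the gripper's body (75 mm by 190 mm) begins 51 mm behind the grasp point.
Start: joints at [1.081, 0.469, -0.049, 1.532, 0.024, 1.141, -0.082], TCP at [0.3, -0.605, 0.223] pointing down, gripper open.
Joint ranges: [-2.59, 2.59], [-0.33, 1.99], [-1.39, 1.29], [0.1, 2.45], [-1.04, 4.18], [0.21, 1.99], [-2.66, 2.66]. Speed limits (rad/s): [2.57, 2.57, 3.14, 3.14, 3.14, 3.14, 3.14].

INTERFACE

Orientations are given as [roll, pitch, yaw] about the fixed x, y, z axes, in that order (R = Rz(yaw) Ry(pitch) Rx(roll)).
In Python, from cell import env, jaws, telemetry, imaging, job gives the robot as it stands. Calls block until the motion is done:
- env.goto(position, orientation): joint-space move of the TCP to a pose.
- env.move_linear(position, attitude=None, v=0.15): straight line of the TCP; attitude=None keeps the orientation; v is the mean speed in m/s.
- env.move_joints(angles): joint-space move.
- jaws.command_gripper(opening, newtons=None): finger opening in m; newtons is the grip in N (None keeps the last); returns when the fingers have stopped.
- env.wait(seconds).
- env.solve_ik(position, orientation): joint angles nearest the present ones, or None.
- telemetry.state(): the state.
- imaging.grab_frame(name): name is "scene" or "top" or "wrist"; returns (picture, depth): 384x512x3 uint8, red, green, blue; 384x512 float32, m along the optical axis (not along the pixel's ray), 0 where there is no reading.
- imaging.camera_info(name): a dict with "intrinsics" (3x3 intrinsics, pixels), "D" ([k1, k2, p1, p2, k3] as OpenCV has them; the pictures are not rectified), "R" (3x3) and "t" (3): a world point X has camera coordinates R X + t. Camera axes: x right, y down, z forward; pixel columns grow to the right and rows downward; lengths in m; the calibration is good to about 2 mm. A picture is of the moment at which its call begins: read the wrist's pose just before it. camera_info takes no time and is no camera call; for the wrist camera it gives the pose at the moment of the call.
A pose or a line that the arm cannot do raises env.MotionError and nothing moves.
- job.job_done(): hands the job in; it is judged then, once.
The state is a dict: "clock": time; "joint_positions": joint angles; "qvel": joint speeds; "tau": joint torques, N m; "tcp_pos": TCP position; "ee_rot": TCP orientation; "contact_force": force on the tool from outside, world axes, zero at the start; "ft_torque": the same for the moment, N m; "opening": finger opening in m; "gripper_force": force on a finger pad.
Only numpy, scipy, OpenCV 4.12 (cv2) and the standard library are available. Lean on these libraries where they do the work, as an engineer would, in place of code of your own. Each camera call takes 0.05 s, during which the arm holds its last target. There are 200 camera calls.

## Working session

There is one attempt and no reset: what is moved stays moved. The work goes in short steps, each a Python script; the robot and the scene stay as the last script left them, time stands still between calls to the robot, and variables do not carry over. Pictures are saved under pics/ and viewed, at most 10 in all, crops included, and the job is handed in when it is done.

```bash
ls; mkdir -p pics
python3 - <<'E'
from cell import env, jaws, telemetry, imaging, job
import cv2, numpy as np
for n in ["top","scene"]:
    p,d=imaging.grab_frame(n); np.savez(f"{n}.npz",p=p,d=d,**imaging.camera_info(n))
    cv2.imwrite(f"pics/{n}0.png",cv2.resize(p[:,:,::-1],(800,600),interpolation=cv2.INTER_CUBIC))
    c=imaging.camera_info(n); print(n,c, -c["R"].T@c["t"])
print(telemetry.state())
E
```

```text
pics
top {'intrinsics': array([[378.96713414,   0.        , 257.39273317],
       [  0.        , 378.96713414, 189.34668094],
       [  0.        ,   0.        ,   1.        ]]), 'D': array([0.03662339, 0.        , 0.        , 0.        , 0.        ]), 'R': array([[ 2.26718986e-02, -9.99742915e-01,  2.98762633e-04],
       [-9.74006335e-01, -2.21556202e-02, -2.25434666e-01],
       [ 2.25383330e-01,  4.82003521e-03, -9.74258242e-01]]), 't': array([-0.05331147,  0.6058247 ,  0.72511362])} [ 0.42785724 -0.04337041  0.84303773]
scene {'intrinsics': array([[425.659015  ,   0.        , 252.89615076],
       [  0.        , 425.659015  , 190.00235936],
       [  0.        ,   0.        ,   1.        ]]), 'D': array([-0.12201421,  0.        ,  0.        ,  0.        ,  0.        ]), 'R': array([[ 0.28408819,  0.95878341, -0.00531703],
       [ 0.80291818, -0.24092884, -0.54522994],
       [-0.52403844,  0.15062425, -0.83826967]]), 't': array([-0.11942437, -0.45608927,  1.39887603])} [ 1.13319424 -0.2060876   0.92332685]
{'clock': 0.1, 'joint_positions': array([ 1.08109934,  0.46933999, -0.04860934,  1.53356614,  0.02411924,
        1.14099521, -0.08230668]), 'qvel': array([ 9.68391510e-04, -3.91461899e-03, -6.44502990e-05, -8.42069050e-04,
        4.04109741e-04, -6.75803305e-04, -3.30893226e-04]), 'tau': array([ 2.28470861e-03, -5.09169459e+01, -8.03235197e-02, -2.36827809e+01,
       -6.14254992e-02,  3.44685721e-02,  3.93681478e-05]), 'tcp_pos': array([ 0.29992443, -0.60411026,  0.22162197]), 'ee_rot': array([-3.13987180e+00,  7.05679287e-05,  4.60840066e-01]), 'contact_force': array([-1.08536449,  0.36924293, -0.06550033]), 'ft_torque': array([-0.00568714,  0.00106754,  0.04865545]), 'gripper_force': 0.0, 'opening': 0.08685322965408163}
```

View pics/top0.png

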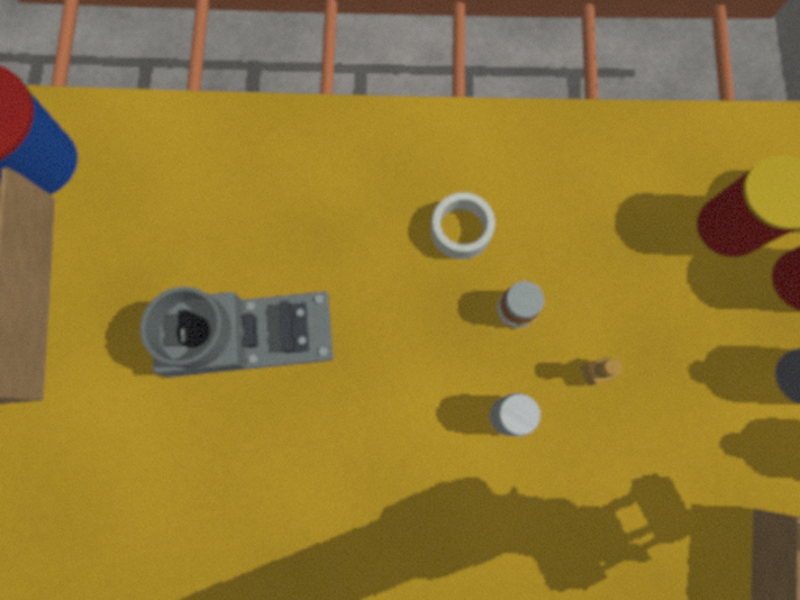

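View pics/scene0.png

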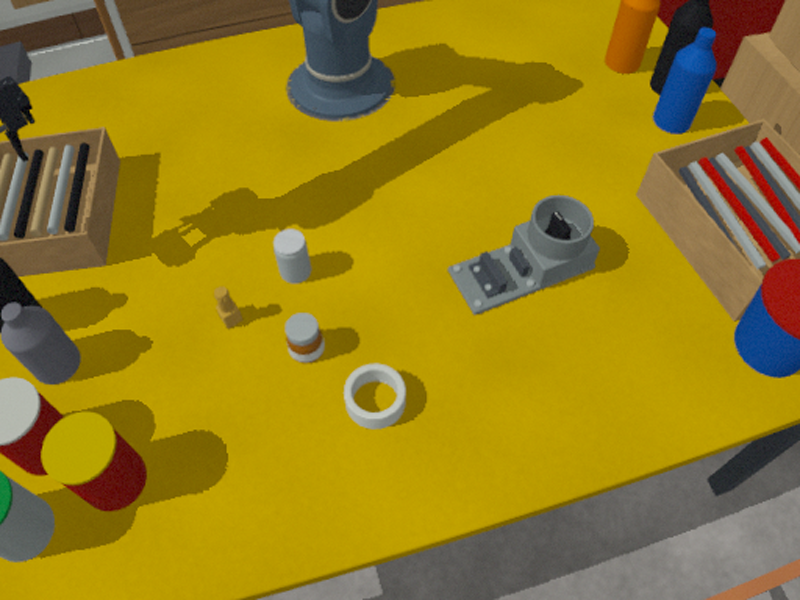

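The top view shows the clamp with its guard at about (186,327) and its plate end corners at (328,292) and (332,358). The fitting stem top is at (608,367), the jar at (523,300), the can at (519,414) and the tape at (463,225). The bay side of the clamp faces image right (world -y). Next I convert these to world coordinates.

```bash
cat > h.py <<'E'
import numpy as np, cv2
def pt(c,uv,z):
    """pixel (native) + world height -> world point"""
    n=cv2.undistortPoints(np.array([[uv]],float),c["intrinsics"],np.array(c["D"])).ravel()
    R,t=np.array(c["R"]),np.array(c["t"]); o=-R.T@t; r=R.T@[n[0],n[1],1]
    return o+r*(z-o[2])/r[2]
def px(c,X):
    R,t=np.array(c["R"]),np.array(c["t"])
    return cv2.projectPoints(np.array(X,float).reshape(-1,1,3),cv2.Rodrigues(R)[0],t,c["intrinsics"],np.array(c["D"]))[0].reshape(-1,2)
E
python3 - <<'E'
from h import *
np.set_printoptions(precision=4,suppress=True)
s=512/800
for n,L in {"top":dict(guard=(186,327,.11),cA=(328,292,.012),cB=(332,360,.012),fit=(608,367,.082),jar=(523,297,.07),can=(519,414,.085),tape=(464,221,.04)),
 "scene":dict(guard=(562,224,.11),cA=(450,267,.012),cB=(475,311,.012),fit=(222,292,.082),jar=(302,327,.07),can=(290,241,.085),tape=(376,389,.04))}.items():
    c=dict(np.load(n+".npz"))
    for k,(u,v,z) in L.items(): print(n,k,pt(c,(u*s,v*s),z))
from cell import env,telemetry
E
```

```text
top guard [0.5514 0.2293 0.11  ]
top cA [0.6234 0.0678 0.012 ]
top cB [0.5255 0.0571 0.012 ]
top fit [ 0.5166 -0.3046  0.082 ]
top jar [ 0.6088 -0.2011  0.07  ]
top can [ 0.4547 -0.1894  0.085 ]
top tape [ 0.7257 -0.1254  0.04  ]
scene guard [0.5687 0.2323 0.11  ]
scene cA [0.5325 0.0632 0.012 ]
scene cB [0.6266 0.0734 0.012 ]
scene fit [ 0.5225 -0.3064  0.082 ]
scene jar [ 0.6112 -0.2011  0.07  ]
scene can [ 0.4586 -0.1862  0.085 ]
scene tape [ 0.7265 -0.1196  0.04  ]
```

Run:
```python
from h import *
from cell import env, telemetry, imaging
np.set_printoptions(precision=4,suppress=True)
for i,(p,yaw) in enumerate([((.56,.13,.33),.1),((.52,-.305,.26),.0)]):
    env.goto(p,[np.pi,0,yaw]); env.wait(.3)
    c=imaging.camera_info("wrist"); im,d=imaging.grab_frame("wrist")
    np.savez(f"w{i}.npz",p=im,d=d,**c)
    print(-c["R"].T@c["t"],c["R"][2],telemetry.state()["clock"],telemetry.state()["joint_positions"])
    cv2.imwrite(f"pics/w{i}.png",cv2.resize(im[:,:,::-1],(800,600),interpolation=cv2.INTER_CUBIC))
```

```text
[0.6436 0.1393 0.492 ] [-0.3007 -0.0289 -0.9533] 3.225 [ 0.2635  0.308  -0.7249  1.5981  0.2092  1.3153 -1.9623]
[ 0.6042 -0.3029  0.4223] [-0.3018  0.0007 -0.9534] 5.2 [ 0.9302  0.389  -0.6295  1.6389  0.2426  1.1929 -1.3238]
```

View pics/w0.png

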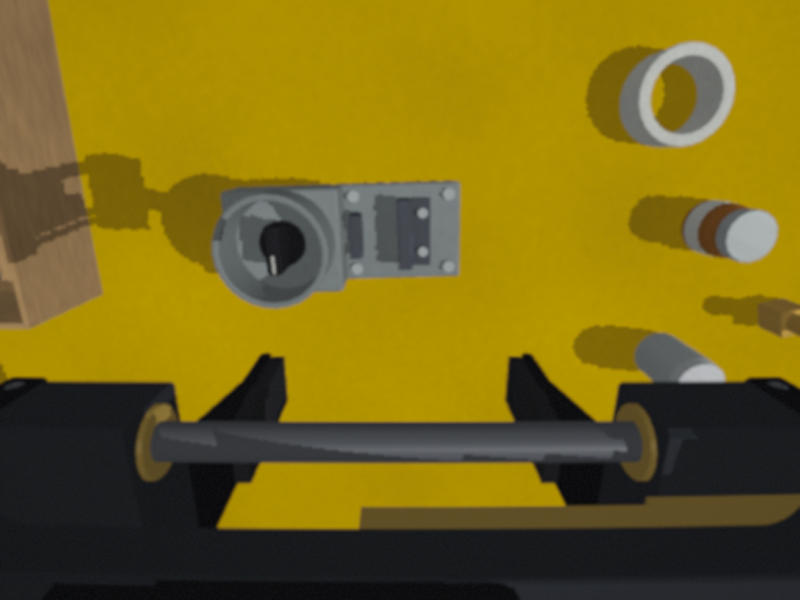

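View pics/w1.png

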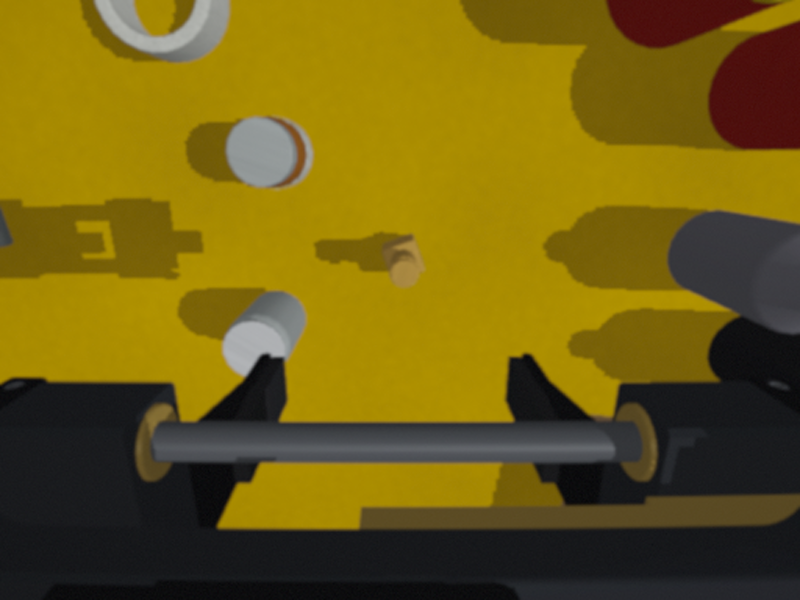

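The wrist views show the clamp: guard centre at about (270,247), fence at (413,233), jaw at (356,235), plate end at (458,182)-(460,275). The fitting is at (403,260). I'll take one closer pass of each for the pixel readings.

Run:
```python
from h import *
from cell import env, telemetry, imaging
np.set_printoptions(precision=4,suppress=True)
for i,(p,yaw) in enumerate([((.50,.15,.22),.1),((.48,-.305,.15),.0)]):
    env.goto(p,[np.pi,0,yaw]); env.wait(.3)
    c=imaging.camera_info("wrist"); im,d=imaging.grab_frame("wrist")
    np.savez(f"v{i}.npz",p=im,d=d,**c)
    print(telemetry.state()["clock"])
a=np.load("v0.npz"); b=np.load("v1.npz")
def corner(c,pts): 
    u=px(c,pts); return np.r_[u.min(0),u.max(0)].astype(int)
for k,c,pts in (("a",a,[(.62,.05,0),(.50,.05,0),(.50,.3,.11),(.63,.3,.11)]),("b",b,[(.55,-.335,0),(.49,-.275,.08),(.49,-.335,.08),(.55,-.275,0)])):
    x0,y0,x1,y1=corner(c,pts); x0=max(x0,0);y0=max(y0,0)
    s=min(800/(x1-x0),600/(y1-y0)); print(k,x0,y0,x1,y1,s)
    cv2.imwrite(f"pics/crop_{k}.png",cv2.resize(c["p"][y0:y1,x0:x1,::-1],None,fx=s,fy=s,interpolation=cv2.INTER_CUBIC))
```

```text
7.225
9.2583
a 92 26 344 176 3.1746031746031744
b 219 114 291 193 7.594936708860759
```

View pics/crop_a.png

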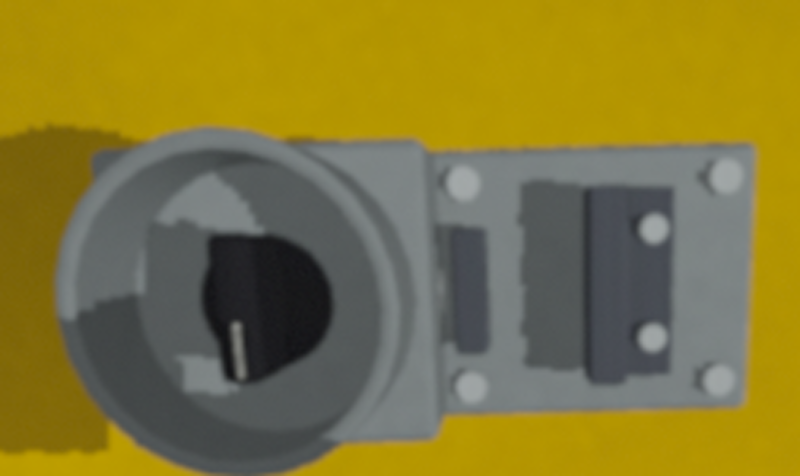

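View pics/crop_b.png

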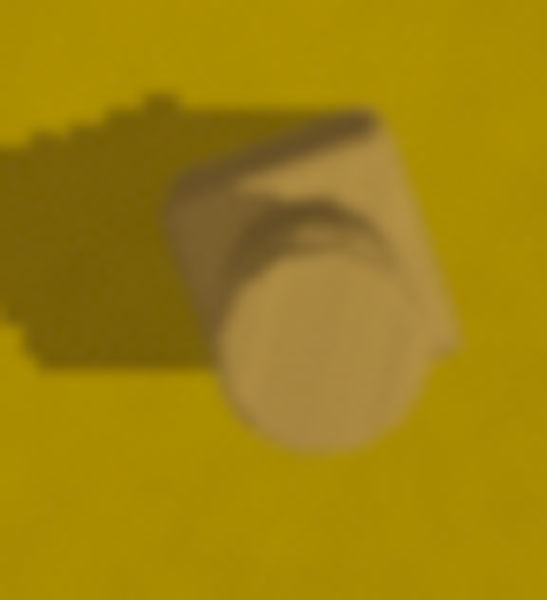

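Readings from the two crops:
- **Clamp crop:** plate corners (753,147) and (743,404). Tower corners (421,143) and (437,437). Jaw pad right edge at about x=487, y 228–352. Guard rim centre at about (238,303). Knob bar end mark at (238,350).
- **Fitting crop:** stem disc centre (325,350). Block top edge runs (384,133)–(462,347), and its base edge (168,195)–(375,112).

Next I fit both poses.

```bash
cat > fit.py <<'E'
from h import *
from scipy.optimize import least_squares
np.set_printoptions(precision=4,suppress=True)
def fit(c,obs,off,s,x0):
    P=np.array([o[0] for o in obs]); U=np.array([o[1] for o in obs])/s+off
    def W(q): cy,sy=np.cos(q[2]),np.sin(q[2]); return np.c_[q[0]+cy*P[:,0]-sy*P[:,1], q[1]+sy*P[:,0]+cy*P[:,1],P[:,2]]
    f=lambda q:(px(c,W(q))-U).ravel()
    r=least_squares(f,x0,loss="soft_l1",x_scale=[.01,.01,.1]); print(r.x,np.degrees(r.x[2])); print((r.fun.reshape(-1,2)*s).round(0).tolist() if 0 else f(r.x).reshape(-1,2)); return r.x
E
python3 - <<'E'
from fit import *
a=dict(np.load("v0.npz")); b=dict(np.load("v1.npz"))
oa=[((.05,-.1,.012),(753,147)),((-.05,-.1,.012),(743,404)),((.05,.02,.062),(421,143)),((-.05,.02,.062),(437,437)),((0,.075,.110),(238,303)),
 ((.022,.002,.042),(487,228)),((-.022,.002,.042),(489,352))]
qa=fit(a,oa,(92,26),3.1746,[.56,.16,.1])
ob=[((0,0,.082),(325,350)),((.015,-.015,.036),(384,133)),((-.015,-.015,.036),(462,347)),((.015,.015,0),(168,195)),((.015,-.015,0),(375,112))]
qb=fit(b,ob,(219,114),7.595,[.52,-.305,.35])
# jaw/fence lines in clamp frame (y), from pixel + height
R=lambda t:np.array([[np.cos(t),-np.sin(t)],[np.sin(t),np.cos(t)]])
for n,uv,z in [("jawTop",(487,290),.042),("fence585@12",(585,285),.012),("fence604@40",(604,285),.04),("fence625@40",(625,285),.04)]:
    w=pt(a,np.array(uv)/3.1746+(92,26),z); print(n,R(qa[2]).T@(w[:2]-qa[:2]))
np.savez("poses.npz",a=qa,b=qb)
from cell import env,telemetry
print(telemetry.state()["ft_torque"],env.hold_point_z)
q0=telemetry.state()["joint_positions"]
for nm,(x,y,yaws) in dict(fit=(*qb[:2],[qb[2]-np.pi/2,qb[2]+np.pi/2,qb[2]]),bay=(*(qa[:2]+R(qa[2])@[0,-.016]),[qa[2]-np.pi/2,qa[2]+np.pi/2]),
   knob=(*(qa[:2]+R(qa[2])@[0,.075]),[qa[2],qa[2]-1.4,qa[2]+np.pi,qa[2]+np.pi-1.4])).items():
    for t in yaws: print(nm,x,y,t,env.solve_ik([x,y,.07],[np.pi,0,t]))
E
```

```text
[0.5646 0.1645 0.114 ] 6.53145829362528
[[ 2.0359 -1.0081]
 [ 0.4133  1.8282]
 [ 1.2433 -2.6557]
 [ 0.0293  1.0583]
 [-3.7165  1.5904]
 [-0.653  -0.7815]
 [-0.3648  0.1156]]
[ 0.5172 -0.3096  0.3862] 22.126651934505897
[[-0.0859  1.6727]
 [-0.1421 -0.3235]
 [ 0.8696  0.9069]
 [ 0.1542 -1.1279]
 [-0.7459 -1.0238]]
jawTop [0.     0.0018]
fence585@12 [-0.0003 -0.0354]
fence604@40 [ 0.001  -0.0401]
fence625@40 [ 0.0009 -0.0476]
[0.0393 0.0281 0.0138] 0.0187
fit 0.517201194396682 -0.30963097259580447 -1.184613398094996 [ 0.8464  0.5776 -0.5142  1.8249  0.3705  0.8356 -2.606 ]
fit 0.517201194396682 -0.30963097259580447 1.9569792554947971 [ 1.2462  0.8794 -1.2003  1.8032  0.9117  1.1392  0.1135]
fit 0.517201194396682 -0.30963097259580447 0.3861829286999006 [ 1.0795  0.6917 -0.8698  1.8117  0.6436  0.9481 -1.2572]
bay 0.566446555748931 0.14862850122242438 -1.4568008746144447 [-1.0666  0.7861  1.1074  1.9305 -0.8554  0.9947 -2.5789]
bay 0.566446555748931 0.14862850122242438 1.6847917789753484 [ 0.3856  0.7471 -1.0312  1.8482  0.7628  1.0043 -0.8606]
knob 0.5560954224017771 0.23903787041848412 0.1139954521804517 [ 0.1297  0.6931 -0.865   1.8058  0.6411  0.9494 -2.4712]
knob 0.5560954224017771 0.23903787041848412 -1.286004547819548 [-1.1973  0.8149  1.1067  1.8832 -0.8667  1.0231 -2.5637]
knob 0.5560954224017771 0.23903787041848412 3.255588105770245 [ 0.2919  0.871  -1.1836  1.7975  0.8996  1.1305  0.4777]
knob 0.5560954224017771 0.23903787041848412 1.855588105770245 [ 0.1811  0.7347 -0.9546  1.8031  0.7128  0.991  -0.7851]
```

Run:
```python
from fit import *
for n in ["v0","v1","top"]:
    c=dict(np.load(n+".npz")); d=c["d"]; K=c["intrinsics"]; print(n,K[0],c["D"])
    vs,us=np.mgrid[5:225:4,5:507:4]; z=d[5:225:4,5:507:4].ravel()
    if n=="top": vs,us=np.mgrid[80:330:4,5:507:4]; z=d[80:330:4,5:507:4].ravel()
    n2=cv2.undistortPoints(np.c_[us.ravel(),vs.ravel()].astype(float)[:,None],K,c["D"])[:,0]
    X=(np.c_[n2,np.ones(len(n2))]*z[:,None]-c["t"])@c["R"]
    m=(z>0)&(abs(X[:,2])<.025); h=np.histogram(X[m,2],np.arange(-.025,.026,.002)); print(h[0])
    A=np.c_[X[m,:2],np.ones(m.sum())]; g=abs(X[m,2]-np.median(X[m,2]))<.006; print(np.linalg.lstsq(A[g],X[m,2][g],rcond=None)[0])
# fit with extra camera z shift
from scipy.optimize import least_squares
def fit2(c,obs,off,s,x0):
    P=np.array([o[0] for o in obs]); U=np.array([o[1] for o in obs])/s+off
    def W(q): cy,sy=np.cos(q[2]),np.sin(q[2]); return np.c_[q[0]+cy*P[:,0]-sy*P[:,1], q[1]+sy*P[:,0]+cy*P[:,1],P[:,2]+q[3]]
    f=lambda q:(px(c,W(q))-U).ravel()
    r=least_squares(f,x0,x_scale=[.01,.01,.1,.01]); print(r.x,f(r.x).reshape(-1,2))
a=dict(np.load("v0.npz")); b=dict(np.load("v1.npz"))
fit2(a,[((.05,-.1,.012),(753,147)),((-.05,-.1,.012),(743,404)),((.05,.02,.062),(421,143)),((-.05,.02,.062),(437,437)),((0,.075,.110),(238,303)),
 ((.022,.002,.042),(487,228)),((-.022,.002,.042),(489,352))],(92,26),3.1746,[.56,.16,.1,0])
fit2(b,[((0,0,.082),(325,350)),((.015,-.015,.036),(384,133)),((-.015,-.015,.036),(462,347)),((.015,.015,0),(168,195)),((.015,-.015,0),(375,112))],(219,114),7.595,[.52,-.305,.35,0])
```

```text
v0 [291.9327   0.     253.2145] [-0.0263  0.      0.      0.      0.    ]
[   0    0    0    0    0    0    0    0    0    0    0  715 4286  516
   10   13   12   67  280   30   38   39   14   18   10]
[-0.0001  0.001  -0.0002]
v1 [291.9327   0.     253.2145] [-0.0263  0.      0.      0.      0.    ]
[   0    0    0    0    0    0    0    0    0    0    1  733 5071  491
    4    8    6    8   14    8    7    8    8    8    6]
[-0.0001  0.001   0.0003]
top [378.9671   0.     257.3927] [0.0366 0.     0.     0.     0.    ]
[   0    0    0    0    0    0    0    0    0    1  121 1364 3401 1726
  212   15   12   37   62   38   17   28   18   16   11]
[0.0001 0.0008 0.0001]
[ 0.5642  0.1645  0.1184 -0.0096] [[-0.2197 -0.257 ]
 [-1.2203  0.511 ]
 [ 1.8129 -1.1495]
 [ 0.8294 -0.2529]
 [-0.7073  1.671 ]
 [-0.5512 -0.272 ]
 [-0.1268 -0.4726]]
[ 0.5154 -0.3101  0.3876 -0.0129] [[ 0.0627  0.7142]
 [-0.3897  0.2164]
 [ 0.1723  0.1244]
 [ 1.0732 -0.9099]
 [-0.8948 -0.4024]]
```

The depth puts the table at z=0 within 1 mm, so I'll refine both poses from the point cloud footprints.

```bash
cat > pc.py <<'E'
from h import *
np.set_printoptions(precision=4,suppress=True)
def cloud(c,up=4):
    d=c["d"]; vs,us=np.mgrid[0:384,0:512]
    n2=cv2.undistortPoints(np.c_[us.ravel(),vs.ravel()].astype(float)[:,None],c["intrinsics"],c["D"])[:,0]
    z=d.ravel(); X=(np.c_[n2,np.ones(len(n2))]*z[:,None]-c["t"])@c["R"]
    return X[z>0]
def rect(P): (cx,cy),(w,h),a=cv2.minAreaRect((P*1000).astype(np.float32)); return np.round([cx,cy,w,h,a],1)
def near(X,p,r,z0,z1): return X[(np.hypot(X[:,0]-p[0],X[:,1]-p[1])<r)&(X[:,2]>z0)&(X[:,2]<z1)]
E
python3 - <<'E'
from pc import *
from scipy.optimize import least_squares
for n in ["w0","v0"]:
    X=cloud(dict(np.load(n+".npz"))); F=near(X,(.56,.18),.16,.007,.12)
    print(n,rect(F[:,:2]),"plate",rect(near(X,(.565,.1),.08,.009,.015)[:,:2]))
    T=near(X,(.56,.24),.09,.06,.064); 
    Rm=near(X,(.556,.239),.07,.1075,.1125); Rm=Rm[np.hypot(*(Rm[:,:2]-[.556,.239]).T)>.035]
    r=least_squares(lambda q:np.hypot(*(Rm[:,:2]-q[:2]).T)-.047,[.556,.239],loss="soft_l1",f_scale=.002); print("rim",r.x,len(Rm),np.abs(r.fun).mean())
    th=.116;cy=np.array([-np.sin(th),np.cos(th)]);cx=np.array([np.cos(th),np.sin(th)])
    o=r.x[:2]-.075*cy
    L=lambda P:np.c_[(P[:,:2]-o)@cx,(P[:,:2]-o)@cy]
    for nm,z0,z1,y0,y1 in [("jaw",.0395,.0445,-.02,.012),("fence",.038,.042,-.08,-.022),("tower",.0605,.0635,.0,.14)]:
        Q=near(X,o,.16,z0,z1); q=L(Q); m=(q[:,1]>y0)&(q[:,1]<y1)&(abs(q[:,0])<.06); print(nm,m.sum(),np.percentile(q[m],[1,99],axis=0).ravel(),rect(Q[m][:,:2]))
    Q=near(X,r.x,.028,.099,.105);q=L(Q);print("knob",len(Q),Q[:,:2].mean(0),rect(Q[:,:2]))
for n in ["w1","v1"]:
    X=cloud(dict(np.load(n+".npz")))
    D=near(X,(.516,-.309),.03,.079,.086); B=near(X,(.516,-.309),.03,.034,.038);A=near(X,(.516,-.309),.035,.006,.09)
    (cx,cy),rr=cv2.minEnclosingCircle((D[:,:2]*1000).astype(np.float32))
    print(n,"disc",len(D),D[:,:2].mean(0),cx,cy,rr,"block",len(B),rect(B[:,:2]),"all",rect(near(X,(.516,-.309),.035,.006,.045)[:,:2]),)
E
```

```text
w0 [562.7 181.7 100.4 234.3   7.1] plate [570.5 121.2  99.9 111.9   6.9]
rim [0.5558 0.2391] 975 0.0014822078332233355
jaw 183 [-0.0209  0.0021  0.0213  0.0119] [563.8 171.6  42.7   9.9   6.8]
fence 389 [-0.0334 -0.048   0.0352 -0.0343] [570.  124.   68.9  13.8   6.2]
tower 2165 [-0.0459  0.0218  0.0483  0.1266] [555.5 238.9  98.7 109.2   7.3]
knob 317 [0.5563 0.2388] [556.  238.9  43.3  14.2   9.2]
v0 [562.6 179.2  99.8 229.2   7.3] plate [569.9 121.5  99.4 112.7   7.3]
rim [0.5552 0.2387] 2167 0.0015325339047844954
jaw 331 [-0.02    0.0026  0.023   0.0119] [564.  171.5  44.1   9.5   6.6]
fence 749 [-0.0326 -0.048   0.0358 -0.0348] [570.2 123.5  69.   13.3   7.8]
tower 4511 [-0.0459  0.0222  0.0478  0.1201] [555.4 239.   97.9 108.3   7.1]
knob 669 [0.5558 0.2388] [554.9 239.1  42.8  14.3   6.1]
w1 disc 249 [ 0.519  -0.3091] 519.0931396484375 -309.3899230957031 11.090531349182129 block 182 [ 519.2 -308.8   29.2   29.8   19.7] all [ 519.2 -308.9   29.4   30.    20.4]
v1 disc 561 [ 0.5191 -0.3091] 518.8519287109375 -309.0581970214844 10.775931358337402 block 349 [ 518.9 -309.1   29.9   29.7   19.7] all [ 518.8 -309.    30.    29.9   19.9]
```

Depth and pixels agree:
- **Fitting:** (0.519, -0.309), yaw 19.8°.
- **Clamp:** origin (0.5648, 0.1645), yaw 7.1°.
- **Knob:** (0.5555, 0.2389).
- **Fence gap:** about 36.5 mm.

Now I grasp.

Run:
```python
from pc import *
from cell import env, jaws, telemetry, imaging
S=telemetry.state
g=[np.pi,0,np.radians(109.8)]; p=[np.pi,0,np.radians(97.1)]
env.goto([.519,-.3091,.14],g); jaws.command_gripper(.06,20)
env.move_linear([.519,-.3091,.0433],v=.08); env.wait(.3)
jaws.command_gripper(.0,20); env.wait(.2); s=S(); print(s["opening"],s["gripper_force"],s["tcp_pos"],s["contact_force"])
env.move_linear([.519,-.3091,.21],v=.12); 
env.goto([.5668,.1486,.21],p); env.wait(.4); s=S(); print(s["tcp_pos"],s["ee_rot"],s["contact_force"],s["opening"],s["clock"])
env.move_linear([.5668,.1486,.075],v=.1); env.wait(.3); s=S(); f0=s["contact_force"][2]; print(s["tcp_pos"],s["ee_rot"],s["contact_force"])
c=imaging.camera_info("wrist"); im,d=imaging.grab_frame("wrist"); np.savez("u0.npz",p=im,d=d,**c)
for v in ["scene"]:
    im2,_=imaging.grab_frame(v)
both=np.hstack([im,im2]); cv2.imwrite("pics/u0.png",cv2.resize(both[:,:,::-1],(800,300),interpolation=cv2.INTER_AREA))
```

```text
0.02123572478538366 19.971400012727827 [ 0.5188 -0.3091  0.0432] [-0.9096  0.1775 -0.7245]
[0.5669 0.1483 0.21  ] [-3.1415 -0.      1.6941] [-0.572  -0.1201 -2.5195] 0.02157031399277264 17.6917
[0.5669 0.1486 0.0752] [3.1412 0.0001 1.6946] [ 0.5474  0.3605 -2.5912]
```

View pics/u0.png

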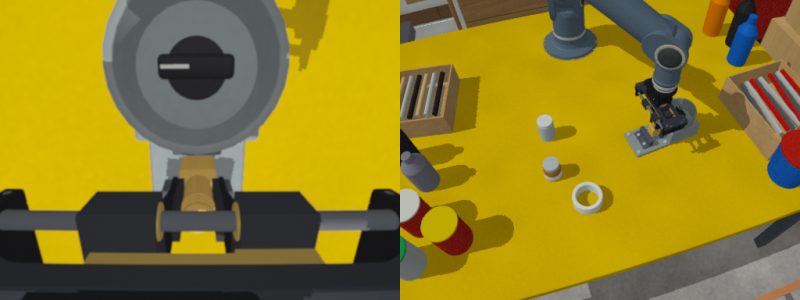

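The left (wrist) half shows the fitting held square between the fingers at about (200,180), in line with the bay below the guard. I'll check the block's place in depth, then lower until contact.

```bash
cat > cl.py <<'E'
from pc import *
th=np.radians(7.1); o=np.array([.5648,.1645]); cx=np.array([np.cos(th),np.sin(th)]); cy=np.array([-np.sin(th),np.cos(th)])
def L(P): return np.c_[(P[:,:2]-o)@cx,(P[:,:2]-o)@cy,P[:,2]]
def Wd(x,y): return o+x*cx+y*cy
E
python3 - <<'E'
from cl import *
q=L(cloud(dict(np.load("u0.npz"))))
m=(abs(q[:,0])<.02)&(q[:,1]>-.02)&(q[:,1]<.03)
for z0,z1 in [(.030,.04),(.044,.05),(.05,.058),(.058,.066),(.066,.071)]:
    k=q[m&(q[:,2]>z0)&(q[:,2]<z1)]; print(z0,len(k),k.size and np.percentile(k[:,:2],[2,50,98],axis=0).ravel())
k=q[m&(q[:,1]<.001)&(q[:,2]>.045)&(q[:,2]<.066)]; print(len(k), len(k)>9 and np.polyfit(k[:,0],k[:,1],1))
E
python3 - <<'E'
from cl import *
from cell import env, jaws, telemetry, imaging
S=telemetry.state
f0=S()["contact_force"][2]; z=.075
env.move_linear([.5668,.1486,.0575],v=.05); env.wait(.2)
for z in np.arange(.0570,.0525,-.0005):
    env.move_linear([.5668,.1486,z],v=.02); env.wait(.1); f=S()["contact_force"][2]
    if f-f0>3: break
s=S(); print(z,f0,f,s["tcp_pos"],s["contact_force"],s["ft_torque"],s["clock"])
E
```

```text
0.03 100 [-0.0134 -0.0015  0.002  -0.0006  0.0143 -0.0002]
0.044 132 [-0.0133 -0.0014  0.0002 -0.0007  0.0145 -0.0002]
0.05 180 [-0.0135 -0.0016  0.0006 -0.0006  0.0146 -0.0001]
0.058 228 [-0.0134 -0.0015  0.0018 -0.0007  0.0146 -0.0002]
0.066 584 [-0.0134 -0.0128  0.0006 -0.0044  0.0145 -0.0007]
514 [ 0.0057 -0.0007]
0.0545 -2.533063496923072 5.524516333784476 [0.5669 0.1487 0.0551] [-2.2826 -1.6874  5.5245] [-0.3364  0.3144 -0.0939] 22.3917
```

The block face is at y=-0.7 mm, square within 0.3°, and contact came at the expected floor height. I'll release, retreat and look.

Run:
```python
from cl import *
from cell import env, jaws, telemetry, imaging
S=telemetry.state
env.move_linear([.5668,.1486,.0551],v=.02); env.wait(.2); print(S()["contact_force"])
jaws.command_gripper(.05,20); env.wait(.2); print(S()["opening"])
env.move_linear([.5668,.1486,.15],v=.12)
x,y=.5555,.2389
env.goto([x-.02,y-.06,.2],[np.pi,0,th+np.pi]); jaws.command_gripper(.036,20); env.wait(.3)
c=imaging.camera_info("wrist"); im,d=imaging.grab_frame("wrist"); np.savez("u1.npz",p=im,d=d,**c)
tc=imaging.camera_info("top"); im2,d2=imaging.grab_frame("top"); np.savez("u1t.npz",p=im2,d=d2,**tc)
cv2.imwrite("pics/u1.png",cv2.resize(np.hstack([im,im2])[:,:,::-1],(800,300),interpolation=cv2.INTER_AREA))
q=L(cloud(dict(np.load("u1.npz"))))
for nm,m in [("disc",(q[:,2]>.091)&(q[:,2]<.098)&(abs(q[:,1]+.016)<.02)&(abs(q[:,0])<.02)),("block",(q[:,2]>.045)&(q[:,2]<.051)&(abs(q[:,1]+.016)<.0185)&(abs(q[:,0])<.022)),("rim",(q[:,2]>.1075)&(q[:,2]<.1125))]:
    print(nm,m.sum(),m.sum()>5 and (rect(q[m][:,:2]),q[m].mean(0)))
m=(q[:,2]>.1)&(q[:,2]<.104)&(np.hypot(q[:,0],q[:,1]-.075)<.028); print("knob",m.sum(),m.sum()>5 and rect(q[m][:,:2]))
print(S()["clock"],S()["joint_positions"],S()["ft_torque"],S()["contact_force"])
```

```text
[ 0.6573 -0.5455  1.8191]
0.04978320511383928
disc 353 (array([ -0.2, -15.2,  20.7,  20.6,  44.8]), array([-0.0006, -0.0151,  0.0938]))
block 294 (array([ -0. , -15.3,  29.9,  29.4,  89.4]), array([-0.0057, -0.0126,  0.0476]))
rim 1416 (array([-8.8, 73.2, 82.2, 98.3, 14.7]), array([-0.0174,  0.0726,  0.1096]))
knob 543 [-1.3 75.5 42.9 13.6  0. ]
27.05 [ 0.511   0.7111 -1.3692  1.7795  0.7304  1.282   0.6486] [ 0.0952 -0.1266  0.0552] [ 0.2453  0.7168 -0.5201]
```

View pics/u1.png

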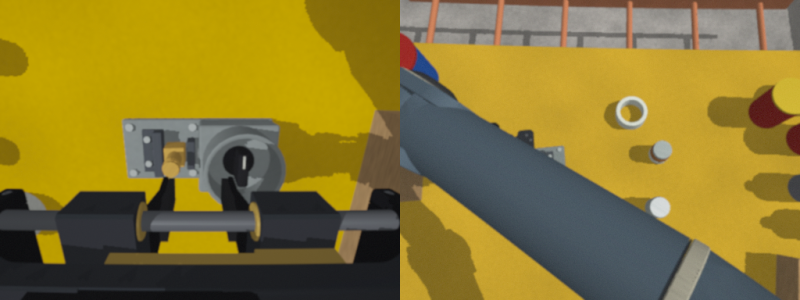

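The fitting stands upright and square at clamp (0, -15.3 mm), and the knob is at angle 0. Next I reach in and grip the knob.

Run:
```python
from cl import *
from cell import env, jaws, telemetry, imaging
S=telemetry.state
x,y=.5555,.2389; yaw=th+np.pi
env.goto([x,y,.16],[np.pi,0,yaw]); env.wait(.2); s=S(); print(s["opening"],s["contact_force"],s["ft_torque"])
env.move_linear([x,y,.12],v=.1); env.move_linear([x,y,.0693],v=.05); env.wait(.2); s=S(); print(s["tcp_pos"],s["contact_force"],s["ft_torque"])
jaws.command_gripper(0,60); env.wait(.3); s=S(); print(s["opening"],s["gripper_force"],s["contact_force"],s["ft_torque"])
for a in np.arange(.05,.46,.05):
    env.goto([x,y,.0693],[np.pi,0,yaw-a]); s=S(); w=(yaw-s["ee_rot"][2]+np.pi)%(2*np.pi)-np.pi
    print(round(a,3),round(w,4),s["contact_force"],s["ft_torque"],s["clock"])
```

```text
0.036419966957901534 [ 0.5687  0.3499 -0.1815] [ 0.1336 -0.1232  0.0115]
[0.5557 0.2389 0.0696] [-0.0669  0.2531  0.3377] [ 0.133  -0.1157 -0.0441]
0.013525319886693034 60.0014319922775 [-1.2517 -4.4301  3.4501] [-0.9652 -0.0389  0.1132]
0.05 0.0502 [-1.0422 -5.7115  4.0117] [-1.0584  0.0128  0.0689] 30.65
0.1 0.1001 [-0.2631 -5.9965  3.2838] [-1.1153 -0.0625  0.1017] 30.9
0.15 0.1502 [-0.4334 -5.7566  3.9008] [-1.0874  0.0421  0.1294] 31.15
0.2 0.2002 [-0.4658 -5.9569  3.851 ] [-1.1096 -0.0285  0.126 ] 31.4
0.25 0.2502 [-0.3037 -4.8548  3.9552] [-1.1859  0.0035  0.0676] 31.65
0.3 0.3001 [-0.8198 -6.0322  4.5874] [-1.1306  0.0223  0.064 ] 31.9
0.35 0.3501 [-0.7394 -5.9058  4.2685] [-1.1812  0.0308  0.1096] 32.15
0.4 0.4002 [-1.7181 -5.9227  4.4375] [-1.1887  0.0307  0.0959] 32.4
0.45 0.4502 [-1.0921 -6.1639  4.7939] [-1.1729  0.0392  0.1514] 32.65
```

```bash
cat > turn.py <<'E'
from cl import *
from cell import env, jaws, telemetry, imaging
import threading
S=telemetry.state
x,y=.5555,.2389; yaw=th+np.pi
ang=lambda s:(yaw-s["ee_rot"][2]+np.pi)%(2*np.pi)-np.pi
def step(a):
    """turn to a while sampling; returns rows clock, angle, torque"""
    out=[];stop=threading.Event()
    def rec():
        while not stop.is_set():
            s=S(); out.append((s["clock"],ang(s),s["ft_torque"][2]))
    t=threading.Thread(target=rec,daemon=True); t.start()
    try: env.goto([x,y,.0693],[np.pi,0,yaw-a])
    finally: stop.set(); t.join(2)
    r=np.array(out); 
    return r[np.r_[True,np.diff(r[:,0])>0]]
E
python3 - <<'E'
from turn import *
r=step(.50); print(len(r)); print(r[::max(1,len(r)//15)]); s=S(); print(ang(s),s["ft_torque"])
E
```

```text
2
[[32.65    0.4502  0.1514]
 [32.9     0.5001  0.1403]]
0.5001282686687372 [-1.2071  0.0742  0.1403]
```

The torque can't be sampled while moving, and held still it is hidden by friction. Instead I'll track the fitting sub-pixel with the fixed scene camera: it stops moving where it meets the fence, which gives the nip angle.

```bash
cat > trk.py <<'E'
from turn import *
def shot(a,n=6):
    im=[];ds=[];tq=[]
    for _ in range(n):
        p,d=imaging.grab_frame("scene"); im.append(p.astype(np.float32)); ds.append(d); tq.append(S()["ft_torque"][2])
    np.savez(f"s_{int(round(a*1000)):04d}.npz",p=np.mean(im,0),d=np.median(ds,0),tq=np.mean(tq),a=ang(S()))
E
python3 - <<'E'
from trk import *
shot(.5)
for a in (.54,.58,.62): step(a); shot(a)
print(S()["clock"],S()["contact_force"])
c=imaging.camera_info("scene"); b=np.load("s_0500.npz")["p"]
def P(x,y,z): w=Wd(x,y); return px(c,[[w[0],w[1],z]])[0]
print("stem top",P(0,-.019,.094),"stem bot",P(0,-.019,.048),"block",P(.015,-.034,.012),P(-.015,-.034,.012),"dpix/mm y",(P(0,-.02,.07)-P(0,-.019,.07)))
u=P(0,-.019,.06).astype(int); x0,y0=u-[40,30]; cr=b[y0:y0+60,x0:x0+80]
cv2.imwrite("pics/s0.png",cv2.resize(cr[:,:,::-1].astype(np.uint8),(800,600),interpolation=cv2.INTER_CUBIC)); print(x0,y0)
for a in (500,540,580,620): z=np.load(f"s_{a:04d}.npz"); print(a,z["tq"],z["a"],abs(z["p"]-b).mean())
E
```

```text
34.85 [-1.458  -6.5465  3.902 ]
stem top [326.2388 154.6946] stem bot [323.7734 165.7442] block [319.6701 180.0869] [314.2305 171.4801] dpix/mm y [-0.3475  0.1276]
284 132
500 0.11663172927466196 0.5001918411055164 0.0
540 0.14808898876860427 0.5400323738600434 0.7860785
580 0.1395236883555567 0.5800181885826654 0.9563073
620 0.16857029524556977 0.6199444504613965 1.1058297
```

View pics/s0.png

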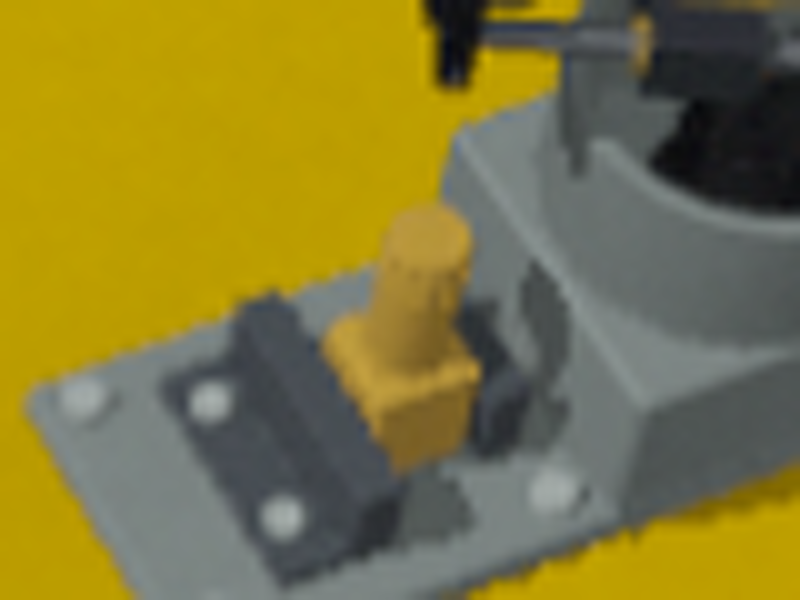

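The crop shows the fitting upright, jaw behind it at (490,380) and fence in front at (310,390), with nothing hiding it. Now the tracking.

```bash
cat > ana.py <<'E'
from cl import *
import glob
d=np.array([-.3475,.1276])   # px per mm towards the fence
def disp():
    fs=sorted(glob.glob("s_*.npz")); Z=[np.load(f) for f in fs]
    A=[cv2.GaussianBlur(z["p"],(0,0),.7)[145:180,312:336] for z in Z]
    I0=A[0]; hsv=cv2.cvtColor(np.load(fs[0])["p"].astype(np.uint8)[145:180,312:336],cv2.COLOR_RGB2HSV)
    out=[]
    for z,I in zip(Z,A):
        M=(I+I0)/2; G=np.gradient(M,axis=1)*d[0]+np.gradient(M,axis=0)*d[1]
        w=np.zeros(I.shape); w[4:22,6:22]=1     # stem
        w2=np.zeros(I.shape); w2[4:34,2:22]=1   # stem+block
        f=lambda w:-np.sum(w*G*(I-I0))/np.sum(w*G*G)
        out.append((float(z["a"]),f(w),f(w2),float(z["tq"])))
    return np.array(out)
if __name__=="__main__": print(disp())
E
python3 ana.py
python3 - <<'E'
from trk import *
for a in (.65,.68): step(a); shot(a,8)
print(S()["clock"],S()["contact_force"])
E
python3 ana.py
```

```text
[[ 0.5002 -0.     -0.      0.1166]
 [ 0.54    0.2491  0.2822  0.1481]
 [ 0.58    0.7532  0.6327  0.1395]
 [ 0.6199  0.9466  0.7783  0.1686]]
36.15 [-0.694  -6.7023  5.2946]
[[ 0.5002 -0.     -0.      0.1166]
 [ 0.54    0.2491  0.2822  0.1481]
 [ 0.58    0.7532  0.6327  0.1395]
 [ 0.6199  0.9466  0.7783  0.1686]
 [ 0.6496  0.9472  0.7641  0.2382]
 [ 0.6796  0.9584  0.7731  0.2687]]
```

The fitting stops at about θ≈0.59, matching the gap estimate, and the torque climbs from there at the expected rate. The target is therefore about 0.745 rad.

```bash
python3 - <<'E'
from trk import *
for a in (.71,.74): step(a); shot(a,6)
print(S()["clock"],S()["contact_force"])
E
python3 ana.py
```

```text
37.25 [-0.1142 -6.9233  4.8228]
[[ 0.5002 -0.     -0.      0.1166]
 [ 0.54    0.2491  0.2822  0.1481]
 [ 0.58    0.7532  0.6327  0.1395]
 [ 0.6199  0.9466  0.7783  0.1686]
 [ 0.6496  0.9472  0.7641  0.2382]
 [ 0.6796  0.9584  0.7731  0.2687]
 [ 0.7093  0.9554  0.7676  0.2919]
 [ 0.7392  0.9558  0.7722  0.3432]]
```

Both estimates, 16 N from angle and about 18 N from torque rise, bracket the 17 N target. I'll release and retreat.

```bash
python3 - <<'E'
from trk import *
jaws.command_gripper(.036,20); env.wait(.3); s=S(); print(s["opening"],s["contact_force"],s["ft_torque"])
env.move_linear([x,y,.20],v=.1); shot(.999,6)
env.goto([x-.02,y-.06,.22],[np.pi,0,th+np.pi]); env.wait(.3)
c=imaging.camera_info("wrist"); im,d=imaging.grab_frame("wrist"); np.savez("u2.npz",p=im,d=d,**c)
q=L(cloud(dict(np.load("u2.npz"))))
m=(q[:,2]>.1)&(q[:,2]<.104)&(np.hypot(q[:,0],q[:,1]-.075)<.028); print("knob",rect(q[m][:,:2]),np.radians(rect(q[m][:,:2])[4]))
for nm,m in [("disc",(q[:,2]>.091)&(q[:,2]<.098)&(abs(q[:,1]+.02)<.02)&(abs(q[:,0])<.02)),("block",(q[:,2]>.045)&(q[:,2]<.051)&(abs(q[:,1]+.019)<.0175)&(abs(q[:,0])<.022))]: print(nm,rect(q[m][:,:2]))
im2,_=imaging.grab_frame("scene"); cv2.imwrite("pics/end.png",np.hstack([cv2.resize(im,(400,300)),cv2.resize(im2,(400,300))])[:,:,::-1])
print(S()["clock"],S()["contact_force"])
E
python3 ana.py|tail -1
```

```text
0.03581908864358405 [ 0.0965 -0.7786  0.0604] [ 0.1047 -0.1562  0.0204]
knob [-1.  75.6 14.3 43.3 49. ] 0.8552113334772214
disc [ -0.1 -18.8  21.   20.9  74.2]
block [  0.2 -18.6  29.9  29.9  89.9]
41.1417 [0.1071 1.0358 0.7577]
 [ 0.7399  0.9893  0.7648 -0.0062]]
```

View pics/end.png

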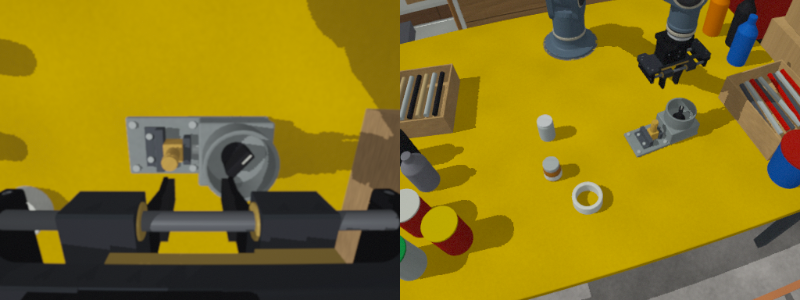

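The final view shows the knob turned about 41° at (238,157), the fitting square between jaw and fence at (172,155), the bystanders in place and the hand clear.

```bash
python3 -c "
from cell import job; print(job.job_done())"
```

```text
the job is handed in; nothing more can be done
None
```

The job is handed in: the fitting stands upright and square in the bay, nipped against the fence at about 17 N (estimated from knob angle and torque rise, since jaw force can't be read directly), and the arm is clear after about 41 of the 72 s.

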